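# Set the tea strainer over the tumbler

## Task

Get the strainer rack ready for pouring tea: squeeze the two upright grip plates of the sliding strainer holder together to free its catch, keep them squeezed while you slide the holder along its rail until the strainer is centred over the tall steel tumbler (not over one of the low steel bowls), then let go so that the catch springs back fully into the notch there. Leave the tumbler standing where it is.

Things in the scene. Friction and masses are not known exactly. Their poses are not given: they have to be found in the camera images.
- grip (a point): Point between the holder's two upright dark steel grip plates, 160 mm above worktop; x = across the rail, away from robot (squeeze line), y = along the rail, z up. Plates: 40 mm wide (y), from 36 mm below to 27 mm above it; outer faces at x -31 and +17 mm, squeezed home -17 and +17 (only the front one moves). Fingers: one in front, one behind; 34 mm free below it, 45 mm behind. Slides along y, 2 N.
- release (a joint): Travel (m) of the front plate with the catch: 0 = sprung out, catch fully in a notch; 0.014 = squeezed home (spring 4 N to 8 N). The holder slides freely above 0.010; let go between notches, the catch rides on the rail at about 0.009, unlocked. It parks in a long slot at the rail's -y end; towards +y come three notches 85 mm apart, one at each cup place, catching within 6 mm either way.
- strainer_mid (a point): Centre of the tea strainer's bowl (70 mm across, on the sliding holder, its rim 149 mm above the worktop, handle pointing away from the robot): the point lies 104 mm behind (+x of) the grip point and 122 mm above the worktop. Axes as for the grip. It moves with the holder.
- tumbler_mid (a point): Centre, half-way up, of the tall plain steel tumbler (71 mm across, 104 mm high, open) that stands loose on the rack's 10 mm wooden board at one of the three cup places under the strainer's path, 4 mm below it. Two low steel bowls (34 mm high) stand at the others. With the strainer straight above the tumbler the holder is within 3 mm of that place's notch.
Mind the look-alikes: they are no part of the job. Leave any green or purple look-alike of the part that bears tumbler_mid alone.

How it is judged (in metres and radians):
On the way:
1. the holder is slid out of its parking place with the release held squeezed (value of joint release above 0.006 m and distance of strainer_mid from where it was at the start of the episode above 0.045 m), for 0.1 s.
At the end, for the whole second after the job is handed in: The strainer is within 12 mm, along the rail, of the tumbler's middle, the catch is sprung back into the notch (release within 3 mm of 0), and the tumbler stands upright (y of tumbler_mid in the frame of strainer_mid between -0.012 and 0.012 m and value of joint release below 0.003 m and angle between tumbler_mid's own z axis and vertical below 0.15 rad); the robot touches nothing.
It fails at once if the tumbler is shifted by more than 20 mm (distance of tumbler_mid from where it was at the start of the episode above 0.02 m).
It also fails if it takes over 38 s, if anything falls off the work surface, if the arm or the gripper's body presses on something with over 40 N, if the wrist force passes 120 N, or if a joint passes its speed limit or range.

## Robot

A 6-joint arm with a two-finger parallel gripper is mounted at the origin on a cart in front of the work surface, level with it; the furniture and walls round the work are solid. World frame = base frame: x ahead of the robot, y to its left, z up, the work surface at z = 0. Lengths are in m, angles in degrees, forces in N, time in s.
With the tool pointing down it reaches from about 0.3 to 0.75 m from the base axis. Payload 8.5 kg.
Tool frame: the origin (TCP) lies midway between the tips of the shut fingers; the grasp point (between the pads) lies 19 mm behind it; z points along the fingers, y is the direction in which the jaws open and shut (so a half turn about z gives the same grasp; the last joint's range is limited). The gripper opens to 85 mm and grips with 20 to 120 N. Pads are 22 mm wide; open, the fingers measure 114 mm over their backs; the gripper's body (76 mm by 85 mm) begins 54 mm behind the grasp point. The pads swing forward as they close: fully open they stand 13 mm farther back than shut.
Start: joints at [51.205, 21.807, 74.336, -0, 83.858, -12.336], TCP at [0.245, 0.492, 0.231] pointing down, gripper open.
Joint ranges: [-178.18, 178.18], [-50.72, 133.34], [12.68, 142.11], [-81.47, 261.47], [9.98, 163.14], [-165.26, 165.26]. Speed limits (degrees/s): [136.94, 136.94, 180, 180, 180, 180].

## Interface

Orientations are given as a 3x3 rotation matrix whose columns are the frame's x, y, z axes.
In Python, from rig import env, eyes, close_job gives the robot as it stands.
- The arm moves only by the tool jog_arm, never from a script. Its argument "deltas" is one flat list of numbers, 7 for each row, row after row: the shift along the tool's x, y, z in units of 0.75 m (1.0 is 0.75 m), then the turn, a rotation vector about the tool's x, y, z in units of 180 degrees (1.0 is 180 degrees), then the gripper command: -1 is fully open, 1 is shut, values between are in proportion. In form: [dx, dy, dz, ax, ay, az, fingers, dx, dy, dz, ax, ay, az, fingers, ...]. A call has 1 to 12 rows; each row is the pose to reach, as a shift and turn from the pose commanded when the call began, along the tool's axes at that moment, turning the shorter way round; what a row does not reach only later rows make up. A row lasts 1/12 s, in which the tool goes at most 41.7 mm and 7.16 degrees, less where a joint would pass 70% of its speed; a pose out of reach is approached as far as the arm can. A call with a number of a shift or a turn outside -1 to 1 is refused whole. A call with a gripper value outside its range is refused whole. The fingers move at their own pace and stop on an object; "grip_force" is the grip in N (left out, the last holds). Time passes only in rows, so rows that repeat a pose let the fingers close. It gives the time, the measured TCP pose, the force and the opening at its end, in the units of the state.
- env.observe(): the state, without advancing time (a new reading comes with each control period).
- eyes.get_image(name): name is "scene" or "top" or "wrist"; returns the picture (420x560x3 uint8, red, green, blue); there is no depth.
- eyes.camera_params(name): a dict with "intrinsics" (3x3 intrinsics, pixels), "R" (3x3) and "t" (3): a world point X has camera coordinates R X + t; the wrist camera has in their place "mount" (4x4, takes a point from camera to tool coordinates, whose origin is the TCP and whose axes are the flange's). Camera axes: x right, y down, z forward; pixel columns grow to the right and rows downward; lengths in m; the calibration is good to about 2 mm. A picture is of the moment at which its call begins: read the wrist's pose just before it. camera_params takes no time and is no camera call.
- close_job(): hands the job in, once; it reports no verdict.
The state is a dict: "time_s": time; "q": joint angles; "qvel": joint speeds; "joint_efforts": joint torques, N m; "position": TCP position; "tool_rot": TCP orientation; "ft_force": force on the tool from outside, world axes, zero at the start; "wrist_torque": the same for the moment, N m; "grip_width": finger opening in m.
Only numpy, scipy, OpenCV 4.12 (cv2) and the standard library are available. Lean on these libraries where they do the work, as an engineer would, in place of code of your own. Each camera call takes 0.05 s, during which the arm holds its last target.

## Working session

There is one attempt and no reset: what is moved stays moved. The work goes in short steps, Python scripts to look and compute and a tool call to move; the robot and the scene stay as the last step left them, time stands still between calls to the robot, and variables do not carry over. Pictures are saved under pics/ and viewed, and the job is handed in when it is done.

Besides the shell and the picture viewer there is one more tool, called after "Request:" by a JSON object that holds its "op" and its "data". jog_arm: Moves the arm, as the interface text tells. Its arguments: {"type":"object","properties":{"deltas":{"type":"array"},"grip_force":{"type":"number"}},"required":["deltas"]}

```bash
mkdir -p pics; ls
python3 - <<'E'
from rig import env,eyes
import cv2
s=env.observe();print(s)
for n in ["scene","top","wrist"]:
    im=eyes.get_image(n);cv2.imwrite(f"pics/{n}0.png",im[:,:,::-1]);p=eyes.camera_params(n);print(n,p)
E
```

```text
pics
{'time_s': 0.0, 'q': array([ 5.12052309e+01,  2.18414547e+01,  7.43849365e+01,  2.54913757e-03,
        8.38583074e+01, -1.23335581e+01]), 'qvel': array([-0.08921319, -0.01316274,  0.02869448, -0.05500731,  0.02193723,
       -0.12696865]), 'joint_efforts': array([ 1.47701336e-03, -4.48462951e+01, -2.31280518e+01, -1.20810346e-04,
        4.75770226e-03, -9.08631506e-06]), 'position': array([0.24486107, 0.49216098, 0.23070635]), 'tool_rot': array([[-8.95233923e-01,  4.45595445e-01, -9.60659765e-04],
       [ 4.45596336e-01,  8.95233289e-01, -1.12443955e-03],
       [ 3.58969461e-04, -1.43470290e-03, -9.99998906e-01]]), 'ft_force': array([ 0.54587874, -0.03600175,  0.01620056]), 'wrist_torque': array([-0.01638878, -0.01998663,  0.04198009]), 'grip_width': 0.08539809711716247}
scene {'intrinsics': array([[542.12685866,   0.        , 270.79224246],
       [  0.        , 542.12685866, 213.45243694],
       [  0.        ,   0.        ,   1.        ]]), 'R': array([[ 0.77118904, -0.63633368, -0.01862564],
       [-0.30480749, -0.34340173, -0.88835108],
       [ 0.55889163,  0.69076385
[... 311 characters left out ...]
      [-9.87837138e-01, -6.08042373e-03, -1.55373158e-01],
       [ 1.55371132e-01,  8.07082102e-04, -9.87855840e-01]]), 't': array([-0.01543082,  0.59405591,  1.01386761])}
wrist {'intrinsics': array([[302.51320643,   0.        , 278.05269899],
       [  0.        , 302.51320643, 214.37414007],
       [  0.        ,   0.        ,   1.        ]]), 'mount': array([[-4.94362290e-04, -9.45533868e-01, -3.25523363e-01,
         8.53835318e-02],
       [ 9.99999874e-01, -4.95513155e-04, -7.93729745e-05,
        -2.00487919e-03],
       [-8.62512730e-05, -3.25523361e-01,  9.45533994e-01,
        -1.43288766e-01],
       [ 0.00000000e+00,  0.00000000e+00,  0.00000000e+00,
         1.00000000e+00]])}
```

View pics/scene0.png

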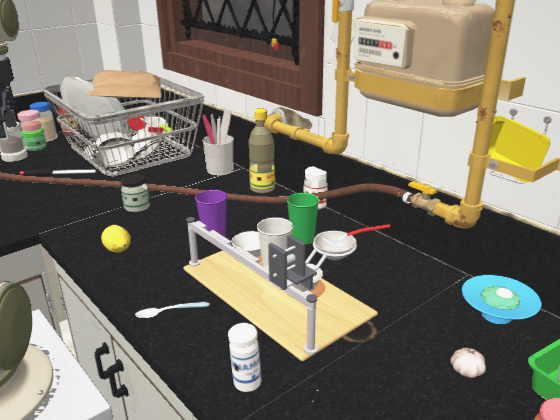

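View pics/top0.png

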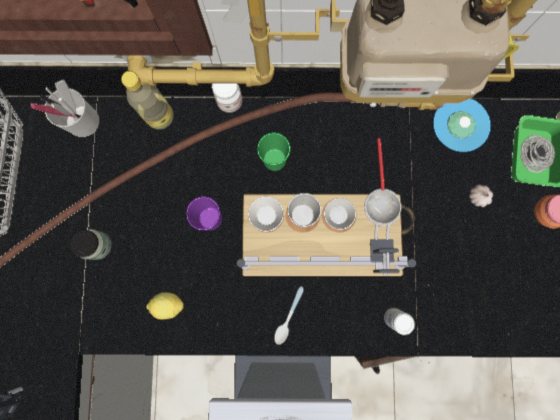

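View pics/wrist0.png

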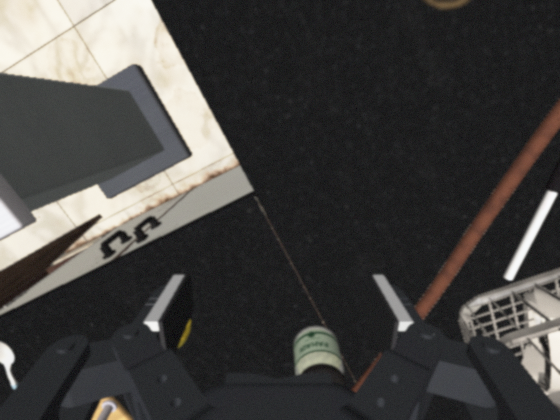

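Run:
```python
import cv2,numpy as np
a=cv2.imread("pics/top0.png")[180:285,230:420];cv2.imwrite("pics/topc.png",cv2.resize(a,None,fx=4,fy=4,interpolation=cv2.INTER_CUBIC))
a=cv2.imread("pics/scene0.png")[180:360,170:390];cv2.imwrite("pics/scenec.png",cv2.resize(a,None,fx=3.3,fy=3.3,interpolation=cv2.INTER_CUBIC))
```

```text
(no output)
```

View pics/topc.png

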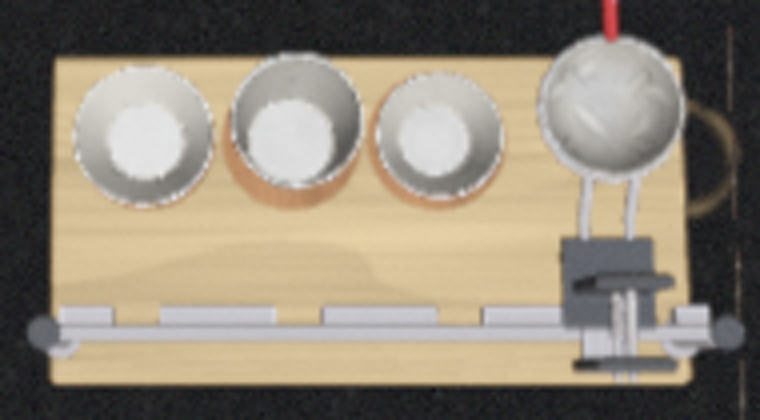

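View pics/scenec.png

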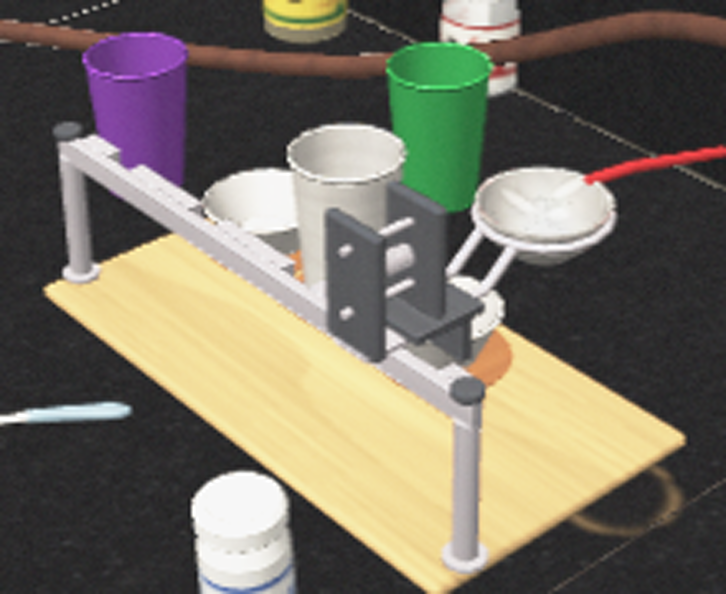

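```bash
cat > h.py <<'E'
import numpy as np
from rig import eyes
def ray(n,u,v):
    p=eyes.camera_params(n);R=np.array(p["R"]);t=np.array(p["t"]);K=p["intrinsics"]
    return -R.T@t, R.T@np.linalg.solve(K,[u,v,1.])
def onz(n,u,v,z):
    c,d=ray(n,u,v);return c+d*(z-c[2])/d[2]
def proj(n,X):
    p=eyes.camera_params(n);x=p["intrinsics"]@(p["R"]@np.array(X)+p["t"]);return x[:2]/x[2]
E
python3 - <<'E'
from h import *
T=lambda cx,cy,z:onz("top",230+(cx+.5)/4-.5,180+(cy+.5)/4-.5,z)
S=lambda cx,cy,z:onz("scene",170+(cx+.5)/3.3-.5,180+(cy+.5)/3.3-.5,z)
for k,a in dict(tumbL=(231,120,.114),tumbR=(363,120,.114),tumbmid=(297,120,.114),strL=(539,107,.149),strR=(686,107,.149),strmid=(612.5,107,.149),frontTL=(573,362,.187),frontTR=(678,362,.187),rearTL=(573,278,.187),rearTR=(675,278,.187),postL=(44,333,.145),postR=(728,333,.145),bL=(50,384,.01),bR=(692,384,.01),n1=(137,315,.13),n2=(299,315,.13),n3=(460,315,.13)).items(): print(k,T(*a).round(4))
for k,a in dict(tumbmid=(346,155,.114),strmid=(544,205,.149),frontTL=(328,210,.187),frontTR=(384,238,.187),rearTL=(388,184,.187),rearTR=(446,207,.187)).items(): print("S",k,S(*a).round(4))
E
```

```text
tumbL [ 0.5656 -0.0137  0.114 ]
tumbR [ 0.566  -0.0837  0.114 ]
tumbmid [ 0.5658 -0.0487  0.114 ]
strL [ 0.5684 -0.1714  0.149 ]
strR [ 0.5688 -0.2467  0.149 ]
strmid [ 0.5686 -0.209   0.149 ]
frontTL [ 0.4389 -0.1789  0.187 ]
frontTR [ 0.4392 -0.2294  0.187 ]
rearTL [ 0.4791 -0.1798  0.187 ]
rearTR [ 0.4794 -0.2292  0.187 ]
postL [0.4521 0.0801 0.145 ]
postR [ 0.4543 -0.2652  0.145 ]
bL [0.4264 0.0892 0.01  ]
bR [ 0.4286 -0.2794  0.01  ]
n1 [0.462 0.034 0.13 ]
n2 [ 0.4625 -0.0492  0.13  ]
n3 [ 0.463  -0.1319  0.13  ]
S tumbmid [ 0.5597 -0.0573  0.114 ]
S strmid [ 0.5621 -0.2177  0.149 ]
S frontTL [ 0.4331 -0.1971  0.187 ]
S frontTR [ 0.4364 -0.2345  0.187 ]
S rearTL [ 0.4715 -0.1971  0.187 ]
S rearTR [ 0.4778 -0.2326  0.187 ]
```

Run:
```python
from h import *
def c(X): 
    p=proj("scene",X); return ((p-[170,180]+.5)*3.3-.5).round(1)
for k,X in dict(bL=[.4264,.0892,.01],bR=[.4286,-.2794,.01],tum=[.5658,-.0487,.114],stra=[.5686,-.209,.149],fr=[.434,-.229,.187],fl=[.434,-.189,.187],postL=[.4521,.0801,.145]).items(): print(k,c(X))
for x in ([.5658,-.0487,.114],[.5686,-.209,.149]):
    print(proj("top",x))
```

```text
bL [ 40.8 281.9]
bR [433.4 584.3]
tum [344.6 146.6]
stra [540.8 194.7]
fr [372.4 235.2]
fl [319.  203.1]
postL [64.3 85.2]
[303.8710345  209.61166519]
[382.73894265 206.38294303]
```

```bash
cat >> h.py <<'E'
from scipy.spatial.transform import Rotation as Ro
from rig import env
RT=np.array([[0,1,0],[1,0,0],[0,0,-1.]])
def plan(*tg,yaw=0):
    s=env.observe();R=s["tool_rot"];p=s["position"]
    rt=Ro.from_euler('z',yaw,degrees=True).as_matrix()@RT
    for t in tg:
        print(np.round(R.T@(np.array(t)-p)/.75,4), np.round(Ro.from_matrix(R.T@rt).as_rotvec()/np.pi,4))
E
python3 -c "
from h import *
plan([.35,.2,.28],[.43,-.18,.28])"
```

```text
[-0.299  -0.2865 -0.0652] [-3.00e-04  1.00e-04  3.53e-01]
[-0.6203 -0.6925 -0.0649] [-3.00e-04  1.00e-04  3.53e-01]
```

Request:
{"op": "jog_arm", "data": {"deltas": [-0.3,-0.287,-0.065,0,0,0.353,-1,-0.3,-0.287,-0.065,0,0,0.353,-1,-0.3,-0.287,-0.065,0,0,0.353,-1,-0.3,-0.287,-0.065,0,0,0.353,-1,-0.3,-0.287,-0.065,0,0,0.353,-1,-0.3,-0.287,-0.065,0,0,0.353,-1,-0.3,-0.287,-0.065,0,0,0.353,-1,-0.3,-0.287,-0.065,0,0,0.353,-1,-0.3,-0.287,-0.065,0,0,0.353,-1], "grip_force": 25}}

```text
time_s: 0.9
position: [0.352, 0.1962, 0.2807]
tool_rot: [[0.011, 1.0, 0.001], [1.0, -0.011, -0.001], [-0.001, 0.001, -1.0]]
ft_force: [0.2, 0.9, 0.2]
grip_width: 0.0856
```

```bash
python3 -c "
from h import *
s=env.observe();print(s['time_s'],s['position'],s['tool_rot'],s['q'])
plan([.43,-.18,.28])"
```

```text
0.9 [0.35199657 0.19624967 0.28071103] [[ 1.09977661e-02  9.99938431e-01  1.47743866e-03]
 [ 9.99939320e-01 -1.09968113e-02 -6.52872759e-04]
 [-6.36585449e-04  1.48452915e-03 -9.99998695e-01]] [ 1.22262754e+01  4.53934224e+00  8.94748467e+01 -5.46242759e-02
  8.59110036e+01  1.28602462e+01]
[-0.5005  0.1095  0.0014] [ 0.0005  0.0002 -0.0035]
```

Request:
{"op": "jog_arm", "data": {"deltas": [-0.5,0.109,0,0,0,0,-1,-0.5,0.109,0,0,0,0,-1,-0.5,0.109,0,0,0,0,-1,-0.5,0.109,0,0,0,0,-1,-0.5,0.109,0,0,0,0,-1,-0.5,0.109,0,0,0,0,-1,-0.5,0.109,0,0,0,0,-1,-0.5,0.109,0,0,0,0,-1,-0.5,0.109,0,0,0,0,-1,-0.5,0.109,0,0,0,0,-1,-0.5,0.109,0,0,0,0,-1,-0.5,0.109,0,0,0,0,-1]}}

```text
time_s: 1.9
position: [0.4321, -0.1752, 0.2797]
tool_rot: [[0.001, 1.0, -0.001], [1.0, -0.001, 0.001], [0.001, -0.001, -1.0]]
ft_force: [-0.8, 0.6, 0.3]
grip_width: 0.0857
```

```bash
python3 -c "
from h import *
import cv2
s=env.observe();print(s['time_s'],s['position'].round(4),s['tool_rot'].round(4),s['q'].round(1))
im=eyes.get_image('wrist');cv2.imwrite('pics/w1.png',im[:,:,::-1])"
```

```text
1.9 [ 0.4321 -0.1752  0.2797] [[ 7.e-04  1.e+00 -8.e-04]
 [ 1.e+00 -7.e-04  1.e-03]
 [ 1.e-03 -8.e-04 -1.e+00]] [-36.7  11.4  81.3   0.   87.4 -36.6]
```

View pics/w1.png

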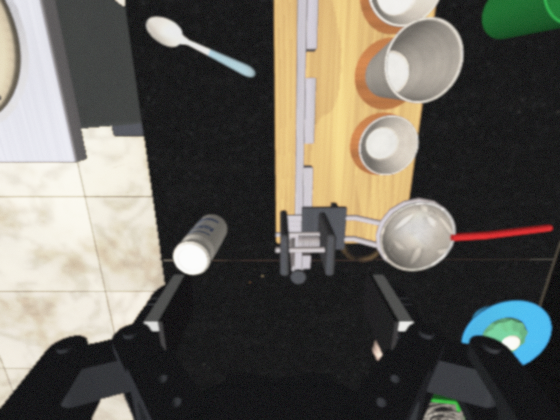

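```bash
python3 -c "
import cv2
a=cv2.imread('pics/w1.png')[185:295,260:470];cv2.imwrite('pics/w1c.png',cv2.resize(a,None,fx=3.8,fy=3.8,interpolation=cv2.INTER_CUBIC))"
```

```text
(no output)
```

View pics/w1c.png

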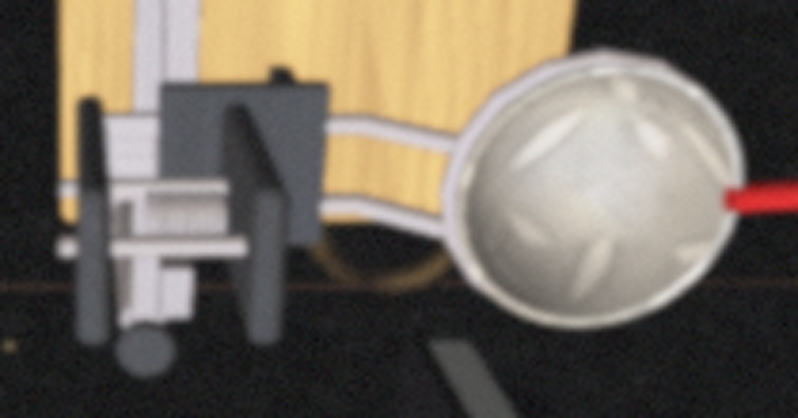

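```bash
cat >> h.py <<'E'
def wz(u,v,z,pos,R):
    p=eyes.camera_params("wrist");M=p["mount"]
    c=pos+R@M[:3,3]; d=R@M[:3,:3]@np.linalg.solve(p["intrinsics"],[u,v,1.])
    return c+d*(z-c[2])/d[2]
E
python3 - <<'E'
from h import *
s=env.observe();p=np.array([.4321,-.1752,.2797]);R=s['tool_rot'];print(s['position'])
f=lambda x,y,z:wz(260+(x+.5)/3.8-.5,185+(y+.5)/3.8-.5,z,p,R).round(4)
for k,a in dict(fTL=(78,187,.187),fBR=(107,345,.187),rTL=(248,190,.187),rBR=(283,345,.187),strT=(600,50,.149),strB=(590,327,.149),strL=(442,190,.149),strR=(745,190,.149)).items(): print(k,f(*a))
# tumbler rim
for uv in [(424,18),(424,103),(385,62),(462,55)]: print('tum',wz(*uv,.114,p,R).round(4))
E
```

```text
[ 0.43202813 -0.17454926  0.27997351]
fTL [ 0.4317 -0.1909  0.187 ]
fBR [ 0.4385 -0.2308  0.187 ]
rTL [ 0.4694 -0.1916  0.187 ]
rBR [ 0.4796 -0.2308  0.187 ]
strT [ 0.5609 -0.1701  0.149 ]
strB [ 0.5698 -0.2475  0.149 ]
strL [ 0.5258 -0.2076  0.149 ]
strR [ 0.6039 -0.2076  0.149 ]
tum [ 0.5586 -0.0153  0.114 ]
tum [ 0.5697 -0.0857  0.114 ]
tum [ 0.5283 -0.0503  0.114 ]
tum [ 0.5979 -0.0445  0.114 ]
```

```bash
python3 -c "
from h import *
plan([.4545,-.210,.22],[.4545,-.210,.141])"
```

```text
[-0.0473  0.03    0.0799] [-0.0001 -0.0002  0.0002]
[-0.0474  0.03    0.1853] [-0.0001 -0.0002  0.0002]
```

Request:
{"op": "jog_arm", "data": {"deltas": [-0.047,0.03,0.08,0,0,0,-0.6,-0.047,0.03,0.08,0,0,0,-0.6,-0.047,0.03,0.08,0,0,0,-0.6,-0.047,0.03,0.08,0,0,0,-0.6,-0.047,0.03,0.08,0,0,0,-0.6]}}

```text
time_s: 2.37
position: [0.4549, -0.2096, 0.2214]
tool_rot: [[-0.002, 1.0, 0.001], [1.0, 0.002, -0.001], [-0.001, 0.001, -1.0]]
ft_force: [-0.2, -1.1, -0.1]
grip_width: 0.0687
```

```bash
python3 -c "
from h import *
import cv2
s=env.observe();print(s['time_s'],s['position'].round(4),s['grip_width'])
im=eyes.get_image('wrist');cv2.imwrite('pics/w2.png',im[:,:,::-1])
plan([.4545,-.210,.141])"
```

```text
2.3667 [ 0.4549 -0.2096  0.2214] 0.06867963262085941
[-0.0002 -0.0009  0.1076] [0.0006 0.0004 0.0005]
```

View pics/w2.png

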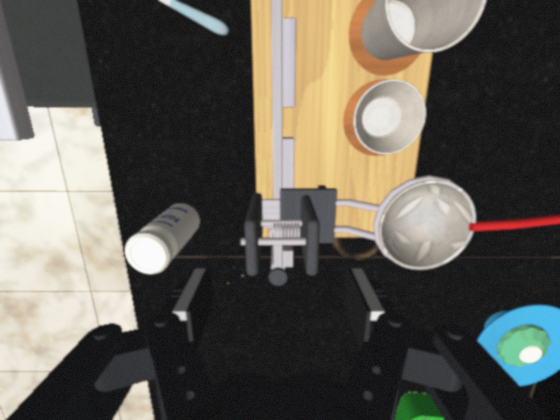

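Request:
{"op": "jog_arm", "data": {"deltas": [0,0,0.04,0,0,0,-0.6,0,0,0.07,0,0,0,-0.6,0,0,0.09,0,0,0,-0.6,0,0,0.108,0,0,0,-0.6,0,0,0.108,0,0,0,-0.6,0,0,0.108,0,0,0,-0.6]}}

```text
time_s: 2.92
position: [0.455, -0.2104, 0.1403]
tool_rot: [[-0.001, 1.0, 0.001], [1.0, 0.001, -0.001], [-0.001, 0.001, -1.0]]
ft_force: [-0.3, -0.4, 0.6]
grip_width: 0.068
```

```bash
python3 -c "
from h import *
import cv2
s=env.observe();print(s['time_s'],s['position'].round(4),s['grip_width'],s['ft_force'])
a=eyes.get_image('wrist')[:,:,::-1];b=eyes.get_image('scene')[190:330,200:370,::-1]
cv2.imwrite('pics/w3.png',a);cv2.imwrite('pics/s3.png',cv2.resize(b,None,fx=4,fy=4,interpolation=cv2.INTER_CUBIC))
plan([.462,-.210,.141])"
```

```text
2.9167 [ 0.455  -0.2104  0.1403] 0.06803344770628136 [-0.34948806 -0.401778    0.63378886]
[ 0.0012  0.0088 -0.0003] [0.0007 0.0006 0.0002]
```

View pics/w3.png

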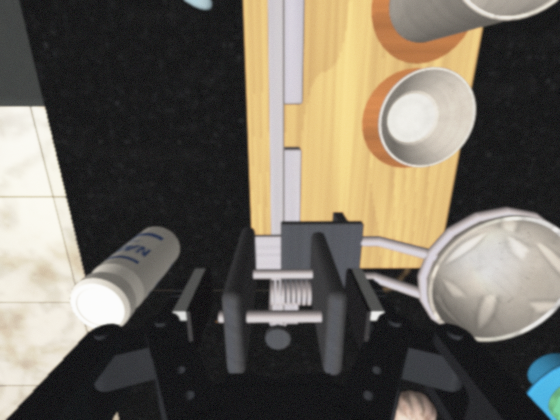

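View pics/s3.png

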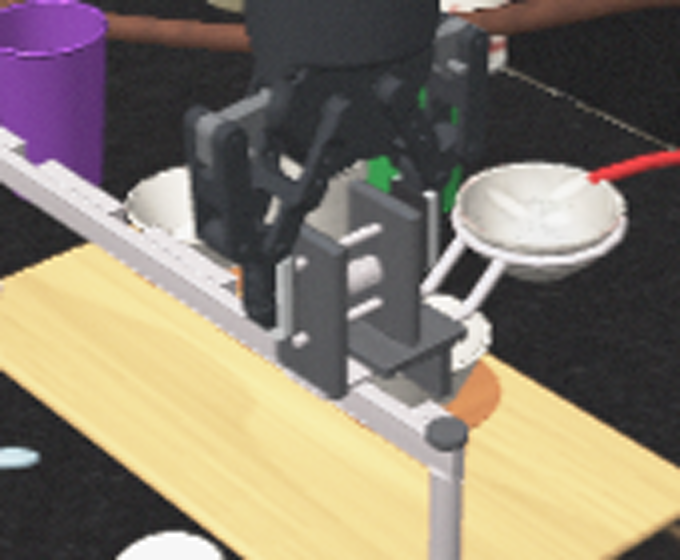

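Run:
```python
from h import *
for X in ([.421,-.2104,.14],[.421,-.2214,.14],[.421,-.1994,.14],[.407,-.2104,.14],[.4317,-.19,.187],[.4317,-.23,.187],[.4317,-.19,.124],[.4317,-.23,.124]):
    print(X,((proj("scene",X)-[200,190])*4).round())
```

```text
[0.421, -0.2104, 0.14] [276. 337.]
[0.421, -0.2214, 0.14] [294. 348.]
[0.421, -0.1994, 0.14] [259. 325.]
[0.407, -0.2104, 0.14] [249. 350.]
[0.4317, -0.19, 0.187] [262. 208.]
[0.4317, -0.23, 0.187] [327. 247.]
[0.4317, -0.19, 0.124] [266. 339.]
[0.4317, -0.23, 0.124] [329. 381.]
```

Run:
```python
from h import *
import cv2
p=eyes.camera_params("wrist");M=np.linalg.inv(p["mount"]);K=p["intrinsics"]
def pw(x): 
    c=M@np.array([*x,1.]);q=K@c[:3];return (q[:2]/q[2]).round(1)
for x in ([.011,-.034,-.006],[-.011,-.034,-.006],[.011,.034,-.006],[-.011,.034,-.006],[.011,.034,-.036]): print(x,pw(x))
s=env.observe();R=s['tool_rot'];P=s['position']
for X in ([.4317,-.19,.187],[.4317,-.23,.187],[.4797,-.19,.187],[.4797,-.23,.187],[.4797,-.19,.126],[.4797,-.23,.126]): print(X,pw(R.T@(np.array(X)-P)))
a=cv2.imread('pics/w3.png')[215:385,160:400];cv2.imwrite('pics/w3c.png',cv2.resize(a,None,fx=3.3,fy=3.3,interpolation=cv2.INTER_CUBIC))
```

```text
[0.011, -0.034, -0.006] [215.1 260.3]
[-0.011, -0.034, -0.006] [217.9 297.5]
[0.011, 0.034, -0.006] [349.3 260.3]
[-0.011, 0.034, -0.006] [346.2 297.5]
[0.011, 0.034, -0.036] [365.5 294.4]
[0.4317, -0.19, 0.187] [219.9 287.7]
[0.4317, -0.23, 0.187] [226.  371.5]
[0.4797, -0.19, 0.187] [349.6 287.6]
[0.4797, -0.23, 0.187] [342.1 371.3]
[0.4797, -0.19, 0.126] [325.1 227.1]
[0.4797, -0.23, 0.126] [321.8 288.7]
```

View pics/w3c.png

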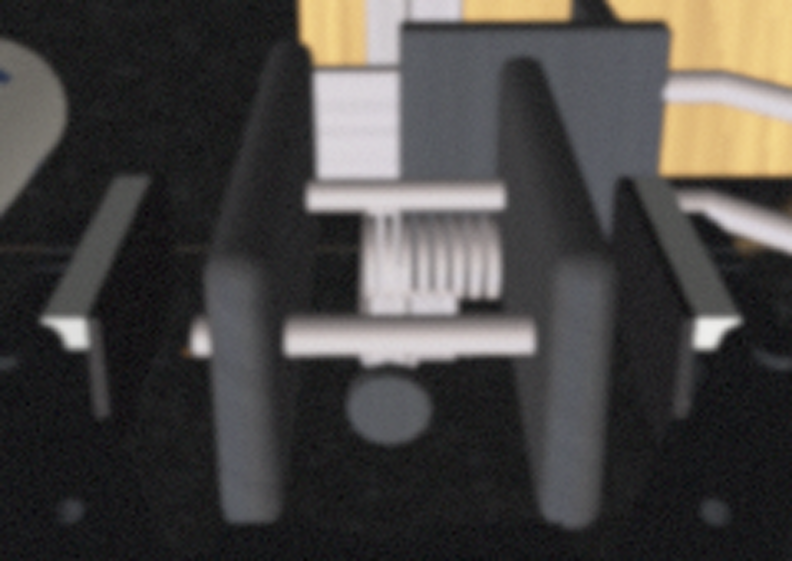

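Request:
{"op": "jog_arm", "data": {"deltas": [0,0.005,0.003,0,0,0,-0.5,0,0.01,0.003,0,0,0,-0.4,0,0.01,0.003,0,0,0,-0.2,0,0.01,0.003,0,0,0,0.0,0,0.01,0.003,0,0,0,0.0,0,0.01,0.003,0,0,0,0.0], "grip_force": 25}}

```text
time_s: 3.52
position: [0.4617, -0.2108, 0.137]
tool_rot: [[-0.0, 1.0, -0.002], [1.0, 0.0, 0.0], [0.0, -0.002, -1.0]]
ft_force: [-5.3, -0.0, 4.3]
grip_width: 0.0424
```

```bash
python3 -c "
from h import *
import cv2
s=env.observe();print(s['time_s'],s['position'].round(4),s['grip_width'],s['ft_force'])
a=eyes.get_image('wrist')[:,:,::-1]
cv2.imwrite('pics/w4.png',a)"
```

```text
3.5167 [ 0.4617 -0.2108  0.137 ] 0.042357400087574375 [-5.341833   -0.0302996   4.33829298]
```

View pics/w4.png

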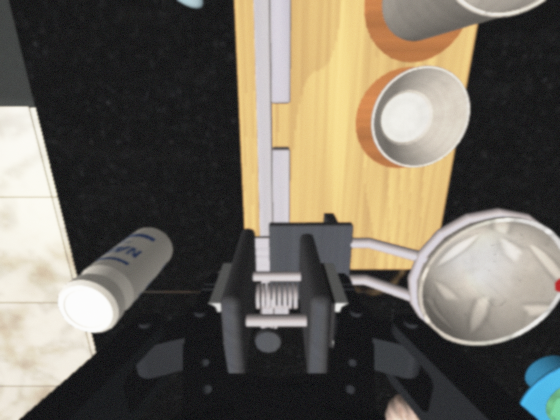

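Request:
{"op": "jog_arm", "data": {"deltas": [0,0,0,0,0,0,0.2,0,0,0,0,0,0,0.3,0,0,0,0,0,0,0.4,0,0,0,0,0,0,0.4,0,0,0,0,0,0,0.4], "grip_force": 30}}

```text
time_s: 3.98
position: [0.4646, -0.2113, 0.1377]
tool_rot: [[-0.0, 1.0, 0.005], [1.0, 0.0, -0.002], [-0.002, 0.005, -1.0]]
ft_force: [11.4, 0.6, 1.1]
grip_width: 0.0332
```

```bash
python3 -c "
from h import *
import cv2
s=env.observe();print(s['time_s'],s['position'].round(4),s['grip_width'],s['ft_force'])
a=eyes.get_image('wrist')[215:385,160:400,::-1]
cv2.imwrite('pics/w5.png',cv2.resize(a,None,fx=3,fy=3))"
```

```text
3.9833 [ 0.4646 -0.2113  0.1377] 0.03322129775350222 [11.39608654  0.62519624  1.13646779]
```

View pics/w5.png

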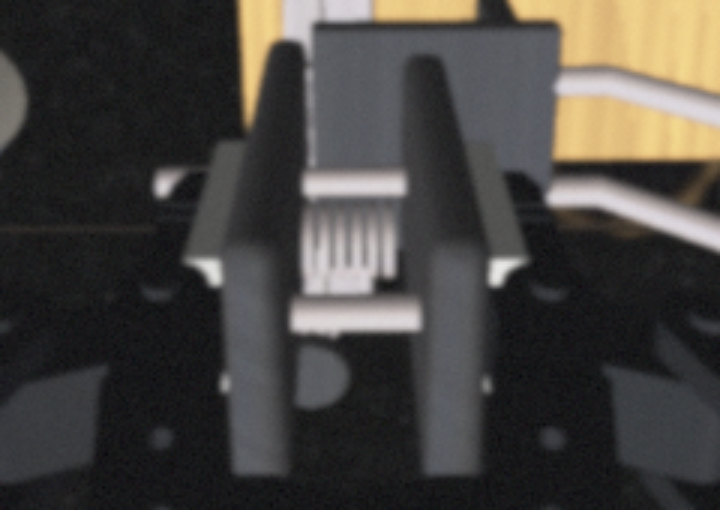

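Request:
{"op": "jog_arm", "data": {"deltas": [0,0.0025,0,0,0,0,0.4,0.01,0.0025,0,0,0,0,0.4,0.03,0.0025,0,0,0,0,0.4,0.05,0.0025,0,0,0,0,0.4,0.07,0.0025,0,0,0,0,0.4,0.09,0.0025,0,0,0,0,0.4,0.11,0.0025,0,0,0,0,0.4,0.13,0.0025,0,0,0,0,0.4,0.15,0.0025,0,0,0,0,0.4,0.17,0.0025,0,0,0,0,0.4,0.18,0.0025,0,0,0,0,0.4,0.18,0.0025,0,0,0,0,0.4]}}

```text
time_s: 5.03
position: [0.4639, -0.0745, 0.1377]
tool_rot: [[-0.002, 1.0, 0.0], [1.0, 0.002, -0.0], [-0.0, 0.0, -1.0]]
ft_force: [-5.1, 1.6, 11.2]
grip_width: 0.033
```

```bash
python3 -c "
from h import *
import cv2
s=env.observe();print(s['time_s'],s['position'].round(4),s['grip_width'],s['ft_force'])
a=eyes.get_image('wrist')[:,:,::-1];b=eyes.get_image('top')[180:285,230:420,::-1]
cv2.imwrite('pics/w6.png',a);cv2.imwrite('pics/t6.png',cv2.resize(b,None,fx=4,fy=4,interpolation=cv2.INTER_CUBIC))"
```

```text
5.0333 [ 0.4639 -0.0745  0.1377] 0.03298836385087179 [-5.07692665  1.63242213 11.17988916]
```

View pics/w6.png

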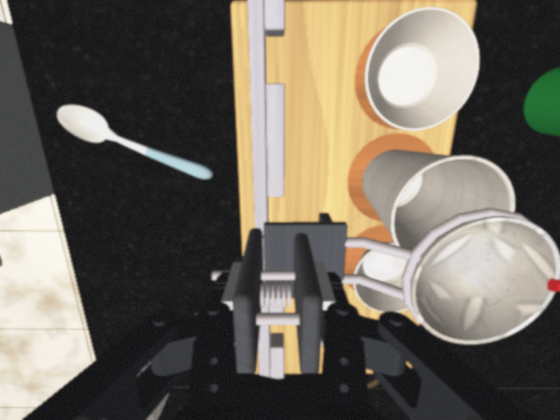

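View pics/t6.png

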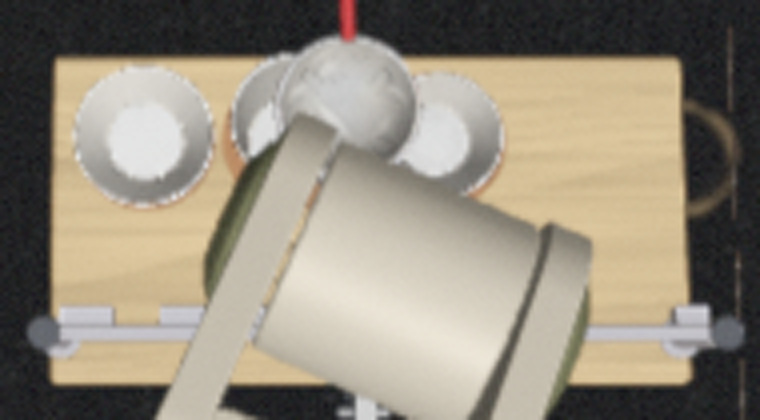

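Run:
```python
from h import *
T=lambda cx,cy,z:onz("top",230+(cx+.5)/4-.5,180+(cy+.5)/4-.5,z).round(4)
print(T(346.5,105,.149),T(276,105,.149),T(417,105,.149))
s=env.observe();R=s['tool_rot'];P=s['position'];print(P)
for uv in [(485,208),(485,345)]: print('str',wz(*uv,.149,P,R).round(4))
for uv in [(450,155),(455,250),(390,205),(515,195)]: print('tum',wz(*uv,.114,P,R).round(4))
plan([.4639,-.051,.1377])
```

```text
[ 0.5688 -0.0728  0.149 ] [ 0.5686 -0.0367  0.149 ] [ 0.569  -0.1089  0.149 ]
[ 0.46387744 -0.07525704  0.13769604]
str [ 0.5565 -0.0346  0.149 ]
str [ 0.5739 -0.1125  0.149 ]
tum [ 0.5557 -0.0154  0.114 ]
tum [ 0.5694 -0.0727  0.114 ]
tum [ 0.5264 -0.0441  0.114 ]
tum [ 0.597 -0.038  0.114]
[ 0.0323  0.0001 -0.    ] [-0.0001  0.0001  0.0005]
```

Request:
{"op": "jog_arm", "data": {"deltas": [0.01,0,0,0,0,0,0.4,0.02,0,0,0,0,0,0.4,0.032,0,0,0,0,0,0.4,0.032,0,0,0,0,0,0.4,0.032,0,0,0,0,0,0.4]}}

```text
time_s: 5.55
position: [0.4637, -0.0513, 0.1377]
tool_rot: [[-0.001, 1.0, -0.0], [1.0, 0.001, -0.0], [-0.0, -0.0, -1.0]]
ft_force: [-6.4, 1.8, 11.9]
grip_width: 0.0332
```

```bash
python3 -c "
from h import *
import cv2
s=env.observe();print(s['time_s'],s['position'].round(4),s['grip_width'],s['ft_force'])
a=eyes.get_image('wrist')[:,:,::-1];b=eyes.get_image('top')[180:285,230:420,::-1]
cv2.imwrite('pics/w7.png',a);cv2.imwrite('pics/t7.png',cv2.resize(b,None,fx=4,fy=4,interpolation=cv2.INTER_CUBIC))"
```

```text
5.55 [ 0.4637 -0.0513  0.1377] 0.03316632304164154 [-6.3944699   1.81391988 11.91684833]
```

View pics/w7.png

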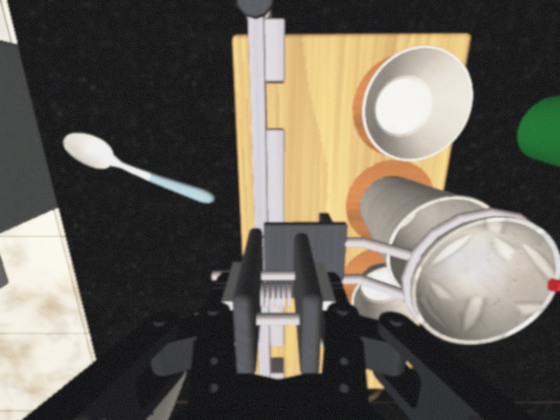

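View pics/t7.png

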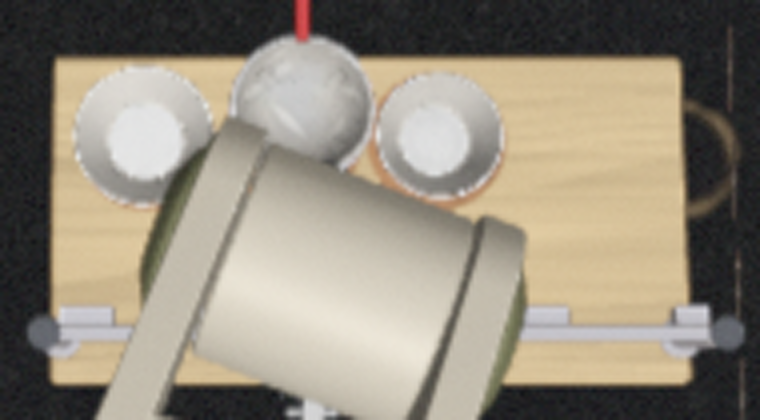

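Request:
{"op": "jog_arm", "data": {"deltas": [0,0,0,0,0,0,0.1,0,0,0,0,0,0,-0.1,0,0,0,0,0,0,-0.2,0,-0.004,0,0,0,0,-0.3,0,-0.008,0,0,0,0,-0.45,0,-0.01,0,0,0,0,-0.58,0,-0.01,0,0,0,0,-0.6,0,-0.01,0,0,0,0,-0.6]}}

```text
time_s: 6.32
position: [0.4571, -0.052, 0.1371]
tool_rot: [[0.0, 1.0, 0.001], [1.0, -0.0, -0.0], [-0.0, 0.001, -1.0]]
ft_force: [0.2, 0.2, 0.2]
grip_width: 0.068
```

```bash
python3 -c "
from h import *
import cv2
s=env.observe();print(s['time_s'],s['position'].round(4),s['grip_width'],s['ft_force'])
a=eyes.get_image('wrist')[215:385,160:400,::-1]
cv2.imwrite('pics/w8.png',cv2.resize(a,None,fx=3,fy=3))"
```

```text
6.3167 [ 0.4571 -0.052   0.1371] 0.06796134495385486 [0.22911341 0.24575631 0.20194651]
```

View pics/w8.png

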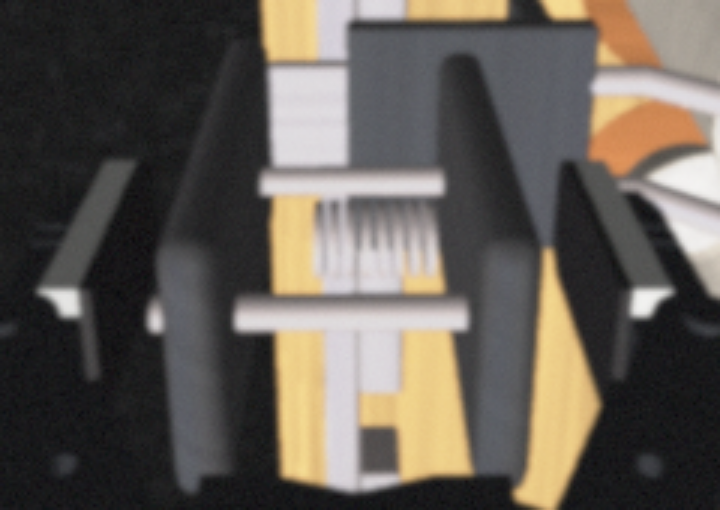

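Request:
{"op": "jog_arm", "data": {"deltas": [0,0,-0.03,0,0,0,-0.6,0,0,-0.07,0,0,0,-0.6,0,0,-0.12,0,0,0,-0.6,0,0,-0.16,0,0,0,-0.6,0.1,-0.05,-0.2,0,0,0,-0.6,0.2,-0.1,-0.2,0,0,0,-0.6,0.3,-0.1,-0.2,0,0,0,-0.6,0.4,-0.15,-0.2,0,0,0,-0.6,0.4,-0.15,-0.2,0,0,0,-0.6,0.4,-0.15,-0.2,0,0,0,-0.6,0.4,-0.15,-0.2,0,0,0,-0.6]}}

```text
time_s: 7.28
position: [0.354, 0.2193, 0.2859]
tool_rot: [[0.0, 1.0, 0.001], [1.0, -0.0, 0.0], [0.0, 0.001, -1.0]]
ft_force: [0.4, -0.6, 0.0]
grip_width: 0.0683
```

```bash
python3 -c "
from h import *
import cv2
s=env.observe();print(s['time_s'],s['position'].round(4),s['ft_force'])
b=eyes.get_image('top')[180:285,230:420,::-1];c=eyes.get_image('scene')[180:360,170:390,::-1]
cv2.imwrite('pics/t9.png',cv2.resize(b,None,fx=4,fy=4,interpolation=cv2.INTER_CUBIC));cv2.imwrite('pics/s9.png',cv2.resize(c,None,fx=3.3,fy=3.3,interpolation=cv2.INTER_CUBIC))"
```

```text
7.2833 [0.354  0.2193 0.2859] [ 0.42635752 -0.58481545  0.04480028]
```

View pics/t9.png

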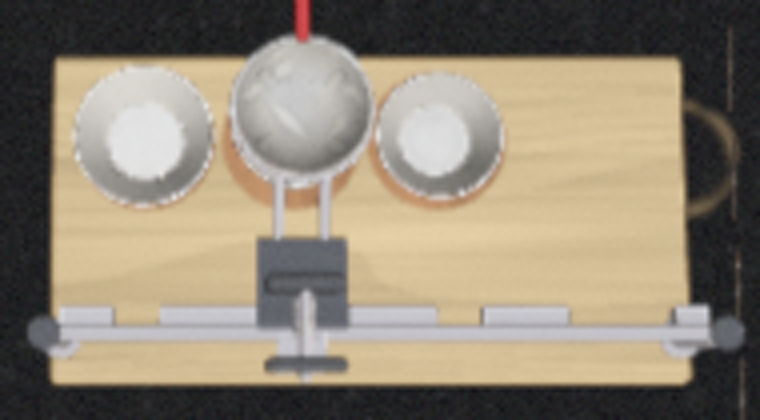

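View pics/s9.png

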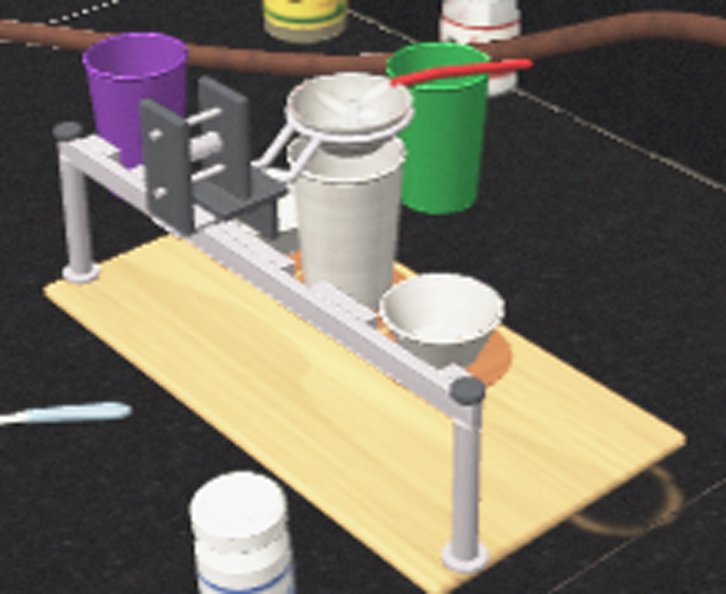

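The top crop shows the strainer at column 302 over the tumbler (column 297, lower plane). The plates are at rows 364 and 283, the same spacing as at the start, so the catch is fully out. The tumbler is upright and nothing is touching.

```bash
python3 -c "
from rig import close_job
print(close_job())"
```

```text
the job is handed in; nothing more can be done
None
```

I squeezed the grip plates home (finger opening 33 mm) and slid the holder about 160 mm along the rail, squeezed all the way. I let it go at the middle notch, over the tall steel tumbler, then pulled the arm clear. The job was handed in after about 7.4 s of robot time.

**Last checks:**
- **Strainer over tumbler:** the top view puts the strainer at y of about -0.050 and the tumbler at -0.049, so about 1 mm apart.
- **Catch:** the plates are back at their starting spacing, which means the catch is fully in the notch.
- **Tumbler:** it looks upright and not moved, by eye in the scene view.
- **Arm:** it was clear of everything, with wrist force near zero.

**Disagreements:** the scene camera differed from the top and wrist cameras by about 8 mm in y on absolute positions, so I used the latter two. The true grip point was also about 2 mm further from the robot than I measured, which showed up when the fingers closed. I corrected for it before sliding.

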